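# Consolidate the weld bosses and stack the emptied tray

### The job

Two of the metal parts trays are part-filled: one holds a single steel weld boss, another holds three. Move the single boss into the empty pocket of the tray with three, so that all four stand upright in their own pockets; then lift the emptied tray by its middle rib and set it squarely on top of the stack of two empty trays, rib along rib.

Things in the scene. Friction and masses are not known exactly. Their poses are not given: they have to be found in the camera images.
- boss: The single steel weld boss: a plain upright cylinder 32 mm across and 45 mm tall, with a dark bore in its top. It stands on the floor of tray_a in one of its pockets. Origin at the centre of its underside, z up its axis.
- tray_a: Tray with the single boss, to be stacked. 130 (x) by 190 (y) by 50 mm tall, 0.4 kg, 4 mm floor, flat below. Rib 14 mm thick along y at x = 0, as tall as the end walls (y = +-93): 50 mm; grip it across x at mid length, where it balances. Side walls and cross divider (y = 0) only 14 mm tall. Four pockets 54 by 89 mm, centres x = +-34, y = +-46. Origin: centre of underside, z up. All trays alike.
- free_pocket (a point): Floor centre of the one empty pocket of the tray with three bosses, which stands on the bench (size as tray_a). Axes are that tray's: x across its rib, y along it, z up. The point is at x +34, y +46, z +4 mm from the centre of that tray's underside, so the rib lies to its -x and the nearest boss along the rib to its -y, 92 mm away.
- kept1: Weld boss; stands in the fuller tray, in the pocket at (-68 mm, 0 mm) from free_pocket in that point's axes. Same kind and size as boss, origin at the centre of its underside; it stays standing in its pocket.
- kept2: Weld boss; stands in the fuller tray, in the pocket at (-68 mm, -92 mm) from free_pocket in that point's axes. Same kind and size as boss, origin at the centre of its underside; it stays standing in its pocket.
- kept3: Weld boss; stands in the fuller tray, in the pocket at (0 mm, -92 mm) from free_pocket in that point's axes. Same kind and size as boss, origin at the centre of its underside; it stays standing in its pocket.
- stack_top: Upper of the two empty trays stacked on the bench; size and axes as tray_a. Origin: centre of its underside, 50 mm above the bench. A tray set on it rests, not nesting, with its flat underside on this tray's rib and end walls, its origin 50 mm above this one. Half a turn about z makes no difference.
Mind the look-alikes: they are no part of the job. What is shaped like the boss but yellow is not meant.

How it is judged (in metres and radians):
On the way, in this order (a step that is already met when the one before it is completed fails the run):
1. the single boss stands released in the empty pocket of the fuller tray (x of boss in the frame of free_pocket between -0.016 and 0.016 m and y of boss in the frame of free_pocket between -0.032 and 0.032 m and z of boss in the frame of free_pocket between -0.0025 and 0.005 m and angle between boss's own z axis and vertical below 0.17 rad and contact force between boss and the fingers below 0.1 N and linear speed of boss below 0.03 m/s), for 0.2 s.
2. the emptied tray rests released and square on top of the stack (horizontal distance between tray_a and stack_top below 0.02 m and angle between the x axis of tray_a and the x axis of stack_top, either way round below 0.175 rad and z of tray_a in the frame of stack_top between 0.045 and 0.055 m and angle between each of tray_a, stack_top's own z axis and vertical below 0.1 rad and contact force between tray_a and the fingers below 0.1 N and linear speed of tray_a below 0.02 m/s and height (world z) of stack_top above 0.045 m), for 0.2 s.
At the end, for the whole second after the job is handed in: All four bosses stand upright (10 deg) in their own pockets of the fuller tray, the moved one in the pocket that was empty; the emptied tray rests level on the upper tray of the stack, centre within 20 mm and rib within 10 deg of the tray below; all released and at rest (all of step 1 and all of step 2 and x of kept1 in the frame of free_pocket between -0.084 and -0.052 m and y of kept1 in the frame of free_pocket between -0.032 and 0.032 m and z of kept1 in the frame of free_pocket between -0.0025 and 0.005 m and angle between each of kept1, kept2, kept3's own z axis and vertical below 0.17 rad and x of kept2 in the frame of free_pocket between -0.084 and -0.052 m and y of kept2 in the frame of free_pocket between -0.124 and -0.06 m and z of kept2 in the frame of free_pocket between -0.0025 and 0.005 m and x of kept3 in the frame of free_pocket between -0.016 and 0.016 m and y of kept3 in the frame of free_pocket between -0.124 and -0.06 m and z of kept3 in the frame of free_pocket between -0.0025 and 0.005 m); the robot touches nothing.
It also fails if it takes over 64 s, if anything falls off the work surface, if the arm or the gripper's body presses on something with over 40 N, if the wrist force passes 120 N, or if a joint passes its speed limit or range.

### The arm

A 6-joint arm with a two-finger parallel gripper is mounted at the origin on the work surface. World frame = base frame: x ahead of the robot, y to its left, z up, the work surface at z = 0. Lengths are in mm, angles in degrees, forces in N, time in s.
With the tool pointing down it reaches from about 350 to 850 mm from the base axis. Payload 8.1 kg.
Tool frame: the origin (TCP) lies midway between the tips of the shut fingers; the grasp point (between the pads) lies 19 mm behind it (r.grip_point_offset is the distance from the TCP to the grasp point, in mm); z points along the fingers, y is the line along which they close (so a half turn about z gives the same grasp; the last joint's range is limited). The gripper opens to 85 mm and grips with 20 to 120 N. Pads are 22 mm wide; open, the fingers measure 114 mm over their backs; the gripper's body (76 mm by 85 mm) begins 54 mm behind the grasp point. The pads swing forward as they close: fully open they stand 13 mm farther back than shut.
Start: joints at [70.164, 7.471, 85.268, -0, 87.261, -4.893], TCP at [154.69, 579.721, 231.292] pointing down, gripper open.
Joint ranges: [-169.43, 169.43], [-51.17, 129.36], [1.28, 143.12], [-76.62, 256.62], [0, 156.53], [-152.29, 152.29]. Speed limits (degrees/s): [136.94, 136.94, 159.86, 180, 180, 180].

### API

Orientations are given as [roll, pitch, yaw] about the fixed x, y, z axes, in that order (R = Rz(yaw) Ry(pitch) Rx(roll)).
In Python, from bench import r gives the robot as it stands.
- The arm moves only by the shell command python3 -m inch 'ROWS' [FORCE]. ROWS is JSON, one flat list of numbers, 7 for each row, row after row: the shift along the world's x, y, z in m, then the turn, a rotation vector about the world's x, y, z in degrees, then the closure in counts, from 0 (fully open) to 255 (shut). A call has 1 to 10 rows; each row shifts and turns the commanded pose from where the row before left it; what a row does not reach is not made up. A row lasts 1/10 s, in which the tool goes at most 50 mm and 8.59 degrees, less where a joint would pass 70% of its speed; a pose out of reach is approached as far as the arm can. A call with a gripper value outside its range is refused whole. The fingers move at their own pace and stop on an object; FORCE is the grip in N (left out, the last holds). Time passes only in rows, so rows that do not move let the fingers close. It gives the time, the measured TCP pose, the force and the opening at its end, in the units of the state.
- r.sense(): the state, without advancing time (a new reading comes with each control period).
- r.snapshot(name): name is "scene" or "top" or "wrist"; returns (picture, depth): 384x512x3 uint8, red, green, blue; 384x512 float32, mm along the optical axis (not along the pixel's ray), 0 where there is no reading.
- r.get_calibration(name): a dict with "fovy" (degrees; the focal length in pixels is half the picture's height over the tangent of half this angle, whatever the lens; pixels are square), "cx", "cy" (the principal point, pixels), "position" and "rotation" of the camera in the world; the wrist camera has in their place "tool_from_camera" (4x4, takes a point from camera to tool coordinates, whose origin is the TCP and whose axes are the flange's). Camera axes: x right, y up, looking along -z (the intrinsics and any distortion apply to the point x, -y, -z); pixel columns grow to the right and rows downward; lengths in mm; the calibration is good to about 2 mm. A picture is of the moment at which its call begins: read the wrist's pose just before it. get_calibration takes no time and is no camera call.
- r.hand_in(): hands the job in, once; it reports no verdict.
The state is a dict: "time": time; "joint_pos": joint angles; "qd": joint speeds; "joint_efforts": joint torques, N m; "tool_pos": TCP position; "tcp_rot": TCP orientation; "ft_force": force on the tool from outside, world axes, zero at the start; "wrist_torque": the same for the moment, N m; "finger_gap": finger opening in mm.
Only numpy, scipy, OpenCV 4.12 (cv2) and the standard library are available. Lean on these libraries where they do the work, as an engineer would, in place of code of your own. Each camera call takes 0.05 s, during which the arm holds its last target. There are 200 camera calls.

## Working session

There is one attempt and no reset: what is moved stays moved. The work goes in short steps, Python scripts to look and compute and a shell command to move; the robot and the scene stay as the last step left them, time stands still between calls to the robot, and variables do not carry over. Pictures are saved under pics/ and viewed, on a budget of 10 in all, crops included, one or two more only if the job needs it, and the job is handed in when it is done.

```bash
mkdir -p pics; cat > h.py <<'E'
import numpy as np, cv2
from bench import r
def snap(n,f):
    s=r.sense(); p,d=r.snapshot(n); cv2.imwrite('pics/'+f+'.png',p[...,::-1]); np.save('pics/'+f+'.npy',d); return p,d,s
def K(n):
    c=r.get_calibration(n); return c
E
python3 - <<'E'
from h import *
for n in('top','scene','wrist'):
    c=r.get_calibration(n); print(n,{k:(np.round(v,4).tolist() if not isinstance(v,str) else v) for k,v in c.items()})
p,d,s=snap('top','t1'); 
p2,d2,s2=snap('scene','s1'); print(s)
E
```

```text
top {'fovy': 56.3525, 'cx': 258.7159, 'cy': 184.1749, 'position': [457.4948, -1.1889, 882.2773], 'rotation': [2.7148, -0.5082, -88.9563]}
scene {'fovy': 48.3765, 'cx': 250.0895, 'cy': 193.7961, 'position': [1005.793, -298.3837, 878.068], 'rotation': [35.9897, -0.7572, 59.8551]}
wrist {'fovy': 66.2218, 'cx': 255.4759, 'cy': 188.8783, 'tool_from_camera': [[0.001, 0.9627, 0.2706, 69.4353], [1.0, -0.001, -0.0003, -0.8181], [0.0, 0.2706, -0.9627, -142.9651], [0.0, 0.0, 0.0, 1.0]]}
{'time': 0.0, 'joint_pos': array([ 7.01647728e+01,  7.51485297e+00,  8.53317702e+01, -4.67359215e-04,
        8.72612779e+01, -4.89064260e+00]), 'qd': array([-0.05221415, -0.07263835, -0.05253531, -0.09297302, -0.01232083,
       -0.06238698]), 'joint_efforts': array([ 2.05521996e-03, -5.69403327e+01, -5.00555921e+01, -5.46157150e-05,
        1.48147711e-02, -2.16307552e-05]), 'tool_pos': array([154.4946818 , 579.18195277, 230.22322146]), 'tcp_rot': array([-1.79892452e+02, -8.73393093e-03,  1.65055430e+02]), 'ft_force': array([-0.22887   , -0.24130086, -0.13174289]), 'wrist_torque': array([ 0.00942438,  0.02810425, -0.01077277]), 'finger_gap': 85.31486029133622}
```

View pics/t1.png

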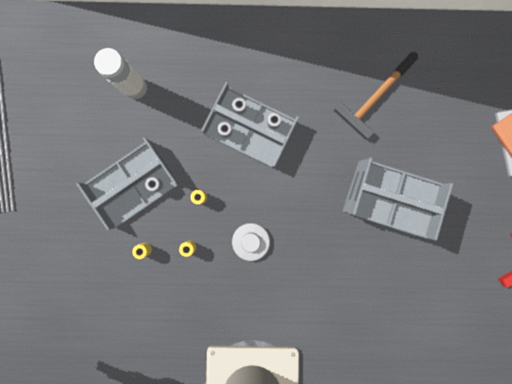

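```bash
cat >> h.py <<'E'
from scipy.spatial.transform import Rotation as R
def cloud(n,d,s=None):
    c=r.get_calibration(n); h,w=d.shape; f=h/2/np.tan(np.radians(c['fovy']/2))
    v,u=np.mgrid[:h,:w]; x=(u-c['cx'])/f; y=(v-c['cy'])/f
    P=np.stack([x*d,-y*d,-d],-1)
    if n=='wrist':
        T=np.array(c['tool_from_camera']); P=P@T[:3,:3].T+T[:3,3]
        return P@R.from_euler('xyz',s['tcp_rot'],degrees=True).as_matrix().T+s['tool_pos']
    return P@R.from_euler('xyz',c['rotation'],degrees=True).as_matrix().T+c['position']
def rect(P,m):
    q=P[m][:,:2].astype(np.float32); return cv2.minAreaRect(q)
E
python3 - <<'E'
from h import *
print(r.get_calibration('top').keys())
p=cv2.imread('pics/t1.png');d=np.load('pics/t1.npy');P=cloud('top',d)
print('bench z',np.median(P[300:340,150:200,2]),np.median(P[100:140,300:330,2]),np.median(P[250:300,350:400,2]))
for nm,(u0,u1,v0,v1),z0,z1 in(('A',(75,180,135,235),40,58),('F',(195,305,78,172),40,58),('S',(335,460,150,245),88,112)):
    m=np.zeros(d.shape,bool);m[v0:v1,u0:u1]=1;m&=(P[...,2]>z0)&(P[...,2]<z1)&(d>0)
    q=P[m];print(nm,m.sum(),cv2.minAreaRect(q[:,:2].astype(np.float32)),np.round(cv2.boxPoints(rect(P,m))).tolist(),'z',np.percentile(q[:,2],[10,50,90]))
for u,v in((152,184),(239,104),(274,119),(225,129),(198,197)):
    w=P[v-8:v+9,u-8:u+9].reshape(-1,3);w=w[(w[:,2]>42)&(w[:,2]<70)];print((u,v),w.mean(0).round(1),len(w),(w.max(0)-w.min(0)).round())
a=cv2.resize(p[75:240,70:310],None,fx=3.3,fy=3.3,interpolation=cv2.INTER_CUBIC);cv2.imwrite('pics/c1.png',a)
E
```

```text
dict_keys(['fovy', 'cx', 'cy', 'position', 'rotation'])
bench z -0.8958174835278783 -0.2280733271226154 -0.5626329906838237
A 1008 ((493.5816650390625, 301.5611572265625), (130.28717041015625, 191.68084716796875), 35.76925277709961) [[385.0, 341.0], [497.0, 186.0], [602.0, 262.0], [490.0, 417.0]] z [44.02645335 48.90200635 50.83656625]
F 1191 ((638.5091552734375, 16.917022705078125), (190.3032684326172, 129.4943389892578), 64.47358703613281) [[539.0, -41.0], [656.0, -97.0], [738.0, 75.0], [621.0, 131.0]] z [46.23317845 49.00287163 51.17314709]
S 1019 ((468.822998046875, -323.0863037109375), (192.9418182373047, 129.795654296875), 73.560791015625) [[379.0, -397.0], [504.0, -434.0], [558.0, -249.0], [434.0, -212.0]] z [ 92.13851869  99.00879034 101.03430256]
(152, 184) [492.9 240.4  48.3] 147 [28. 31.  7.]
(239, 104) [683.3  43.2  48.6] 149 [35. 32. 10.]
(274, 119) [649.1 -40.4  48.6] 141 [29. 31. 10.]
(225, 129) [625.7  75.9  48.4] 143 [31. 29. 10.]
(198, 197) [464.9 135.2  44.7] 136 [28. 29.  7.]
```

View pics/c1.png

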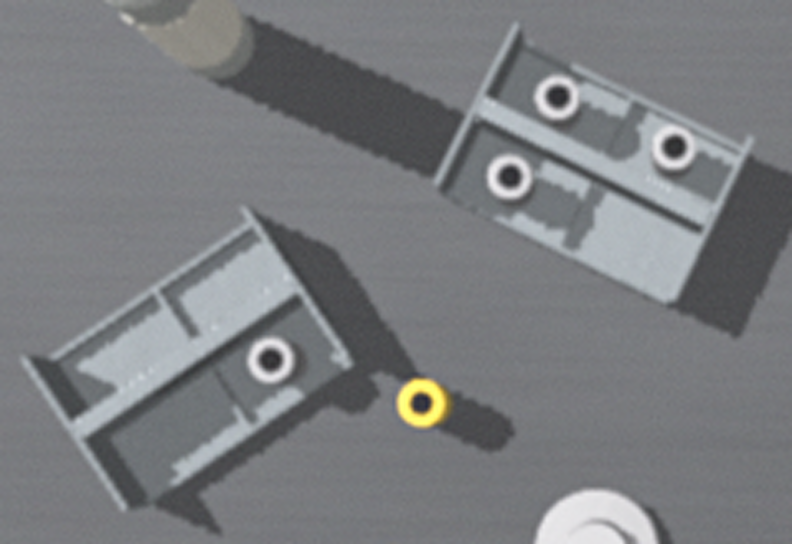

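Candidates for the boss: the grey cylinder in tray_a at (152,184). Not meant are the kept bosses at (239,104), (274,119) and (225,129), and the yellow ones at (198,197), (187,249) and (141,252). The crop shows a lone grey boss in the left tray, so that's the one. The empty pocket of the fuller tray is lower right at about (265,148), and the stack is at (399,200).

```bash
python3 -m inch '[0.028,-0.028,0,0,0,5,120, 0.028,-0.028,0,0,0,5,120, 0.028,-0.028,0,0,0,5,120, 0.028,-0.028,0,0,0,5,120, 0.028,-0.028,0,0,0,5,120, 0.028,-0.028,0,0,0,5,120, 0.028,-0.028,0,0,0,5,120, 0.028,-0.028,0,0,0,5,120, 0.028,-0.028,0,0,0,5,120, 0.028,-0.028,0,0,0,5.8,120]' 60
python3 -m inch '[0.029,-0.029,0,0,0,0,120, 0.029,-0.030,0,0,0,0,120,0,0,0,0,0,0,120,0,0,0,0,0,0,120]'
python3 - <<'E'
from h import *
P=cloud('top',np.load('pics/t1.npy'))
print('white top',P[242,250],'bottle',P[62,110], P[130:300,200:300,2].max())
p,d,s=snap('wrist','w1');print(s['tool_pos'],s['tcp_rot'],s['finger_gap'])
P=cloud('wrist',d,s)
m=(P[...,2]>40)&(P[...,2]<58)&(d>0);print(rect(P,m),m.sum())
E
```

```text
time: 1.1
tool_pos: [435.4, 298.3, 230.9]
tcp_rot: [180.0, -0.0, -143.9]
ft_force: [-0.1, 0.1, 0.2]
finger_gap: 45.0
time: 1.5
tool_pos: [492.8, 239.9, 230.7]
tcp_rot: [180.0, -0.1, -144.3]
ft_force: [0.3, -0.1, -1.1]
finger_gap: 45.3
white top [361.106897    10.06302241  31.42632349] bottle [732.06270767 297.04901925 170.27963347] 882.2772667770927
[492.78025953 239.9444525  230.67299595] [ 1.79962795e+02 -6.80224692e-02 -1.44274906e+02] 45.28049183797186
((506.38568115234375, 161.16571044921875), (272.0750427246094, 432.5785217285156), 35.718318939208984) 9821
```

View pics/w1.png

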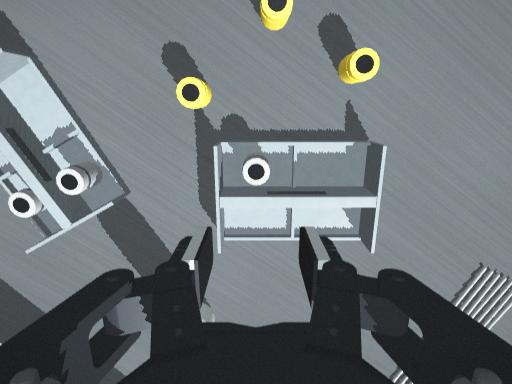

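The wrist view shows tray_a squared with the fingers. The boss is at (256,170) in the upper-left pocket and the yellow decoys are outside the tray.

```bash
python3 - <<'E'
from h import *
s=dict(tool_pos=np.array([492.78,239.94,230.67]),tcp_rot=np.array([179.963,-0.068,-144.275]))
d=np.load('pics/w1.npy');P=cloud('wrist',d,s)
print('floor',np.median(P[210:235,240:280,2]))
w=P[150:190,236:276].reshape(-1,3);w=w[(w[:,2]>45)&(w[:,2]<53)];print('boss',cv2.minEnclosingCircle(w[:,:2].astype(np.float32)),w[:,2].mean())
z=np.zeros(d.shape,bool);z[135:260,210:395]=1
m=z&(P[...,2]>42)&(P[...,2]<56)&(d>0);print(rect(P,m),m.sum())
E
```

```text
floor 4.240198345090505
boss ((492.47235107421875, 240.72035217285156), 15.878047943115234) 49.23096039413649
((493.265380859375, 300.7870788574219), (130.32972717285156, 190.5267333984375), 35.71143341064453) 3833
```

```bash
python3 -m inch '[0,0.001,-0.04,0,0,0,120, 0,0,-0.04,0,0,0,120, 0,0,-0.04,0,0,0,120, 0,0,-0.035,0,0,0,120, 0,0,-0.02,0,0,0,120, 0,0,-0.02,0,0,0,120, 0,0,-0.02,0,0,0,120, 0,0,0,0,0,0,120]'
python3 -m inch '[0,0,0,0,0,0,255,0,0,0,0,0,0,255,0,0,0,0,0,0,255,0,0,0,0,0,0,255,0,0,0,0,0,0,255,0,0,0,0,0,0,255]' 60
```

```text
time: 2.35
tool_pos: [489.1, 242.0, 13.2]
tcp_rot: [179.9, -0.3, -144.0]
ft_force: [-1.0, -0.1, 0.3]
finger_gap: 45.2
time: 2.95
tool_pos: [492.9, 241.8, 16.6]
tcp_rot: [-180.0, 0.0, -144.2]
ft_force: [-0.4, -0.3, 0.1]
finger_gap: 30.7
```

```bash
python3 -m inch '[0,0,0.01,0,0,0,255, 0,0,0.03,0,0,0,255, 0,0,0.04,0,0,0,255, 0,0,0.04,0,0,0,255, 0,0,0.03,0,0,0,255]' 60
python3 -m inch '[0.0105,-0.028,0,0,0,-6.8,255, 0.0105,-0.028,0,0,0,-6.8,255, 0.0105,-0.028,0,0,0,-6.8,255, 0.0105,-0.028,0,0,0,-6.8,255, 0.0105,-0.028,0,0,0,-6.8,255, 0.0105,-0.028,0,0,0,-6.8,255, 0.0105,-0.028,0,0,0,-6.8,255, 0.0105,-0.028,0,0,0,-6.8,255, 0.0105,-0.028,0,0,0,-6.8,255]'
python3 -m inch '[0,0,0,0,0,0,255,0,0,0,0,0,0,255,0,0,0,0,0,0,255]'
python3 - <<'E'
from h import *
p,d,s=snap('wrist','w2');print(s['tool_pos'],s['tcp_rot'],s['finger_gap'],s['ft_force'])
np.save('pics/w2p.npy',np.r_[s['tool_pos'],s['tcp_rot']])
E
```

```text
time: 3.45
tool_pos: [493.4, 242.0, 170.1]
tcp_rot: [-180.0, 0.2, -144.1]
ft_force: [0.8, -0.5, -2.0]
finger_gap: 30.4
time: 4.35
tool_pos: [587.5, -11.6, 167.1]
tcp_rot: [180.0, 0.0, 154.4]
ft_force: [0.1, 0.6, -2.3]
finger_gap: 30.2
time: 4.65
tool_pos: [586.9, -9.6, 166.5]
tcp_rot: [180.0, -0.0, 154.7]
ft_force: [0.2, 0.9, -1.8]
finger_gap: 30.4
[586.90482374  -9.56173689 166.52327028] [ 1.79983396e+02 -1.82719245e-02  1.54749661e+02] 30.432637114095268 [ 0.20627728  0.9077191  -1.818778  ]
```

View pics/w2.png

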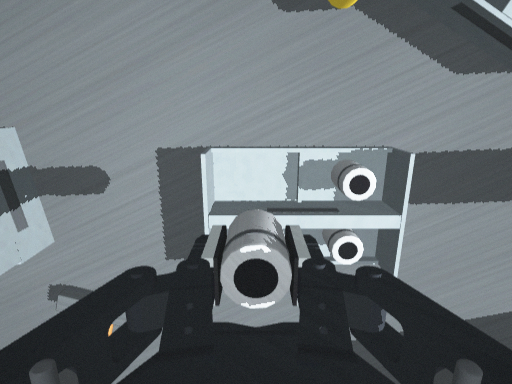

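The view shows the empty pocket at upper left (pixels ~207–295, 150–205), with kept bosses at (357,183) and (347,247). The held boss is at (256,270).

```bash
python3 - <<'E'
from h import *
q=np.load('pics/w2p.npy');s=dict(tool_pos=q[:3],tcp_rot=q[3:])
d=np.load('pics/w2.npy');P=cloud('wrist',d,s)
print('floor',np.median(P[160:195,215:280,2]))
# near end wall + far end wall + rib tops; visible rows
z=np.zeros(d.shape,bool);z[140:240,195:420]=1
m=z&(P[...,2]>46)&(P[...,2]<54)&(d>0);rc=rect(P,m);print(rc,cv2.boxPoints(rc).tolist(),m.sum())
def line(u0,u1,v0,v1):
    w=P[v0:v1,u0:u1].reshape(-1,3);w=w[(w[:,2]>46)&(w[:,2]<54)][:,:2];return w.mean(0),np.degrees(np.arctan2(*np.linalg.svd(w-w.mean(0),full_matrices=False)[2][0][::-1])),len(w)
print('endL',line(198,222,150,210),'endR',line(388,418,150,210),'rib',line(225,385,212,234))
w=P[160:205,335:380].reshape(-1,3);w=w[(w[:,2]>45)&(w[:,2]<53)];print('kept',cv2.minEnclosingCircle(w[:,:2].astype(np.float32)))
w=P[230:310,225:290].reshape(-1,3);w=w[w[:,2]>150];print('held',np.percentile(w,[2,50,98],axis=0).round(1))
E
```

```text
floor 4.212300358569763
((618.0781860351562, 26.00696563720703), (190.86712646484375, 84.98405456542969), 64.85470581054688) [[539.0618286132812, -42.327152252197266], [615.9922485351562, -78.43817138671875], [697.0945434570312, 94.34107971191406], [620.1641235351562, 130.4521026611328]] 4098
endL (array([563.34202135, -50.99040969]), np.float64(-25.20610966281531), 294) endR (array([642.19049402, 116.37676433]), np.float64(-25.27151962202405), 383) rib (array([645.8375147 ,  34.76814175]), np.float64(63.64726801152406), 1696)
kept ((625.9505615234375, 75.41850280761719), 16.010147094726562)
held [[571.5 -23.2 174.9]
 [583.6  -8.6 199. ]
 [600.3   5.4 200.5]]
```

```bash
python3 -m inch '[0.001,-0.001,-0.035,0,0,0,255, 0,0,-0.035,0,0,0,255, 0,0,-0.035,0,0,0,255, 0,0,-0.02,0,0,0,255, 0,0,-0.013,0,0,0,255, 0,0,-0.006,0,0,0,255, 0,0,-0.004,0,0,0,255, 0,0,0,0,0,0,255, 0,0,0,0,0,0,255]'
python3 -m inch '[0,0,-0.001,0,0,0,255, 0,0,0,0,0,0,255]'
```

```text
time: 5.6
tool_pos: [589.2, -11.3, 19.6]
tcp_rot: [180.0, 0.1, 154.7]
ft_force: [0.2, -0.7, -2.5]
finger_gap: 30.5
time: 5.8
tool_pos: [588.7, -11.4, 17.9]
tcp_rot: [180.0, 0.1, 154.7]
ft_force: [-0.6, -0.1, -1.5]
finger_gap: 30.9
```

```bash
python3 -m inch '[0,0,-0.001,0,0,0,255, 0,0,0,0,0,0,255]'; python3 -m inch '[0,0,-0.001,0,0,0,255, 0,0,0,0,0,0,255]'
```

```text
time: 6.0
tool_pos: [588.5, -11.4, 16.6]
tcp_rot: [180.0, 0.0, 154.7]
ft_force: [0.5, -0.1, -0.2]
finger_gap: 30.6
time: 6.2
tool_pos: [588.6, -11.4, 16.6]
tcp_rot: [180.0, 0.0, 154.7]
ft_force: [-4.4, -0.4, 8.8]
finger_gap: 30.6
```

```bash
python3 -m inch '[0,0,0.0005,0,0,0,120, 0,0,0,0,0,0,120, 0,0,0,0,0,0,120, 0,0,0,0,0,0,120, 0,0,0,0,0,0,120]'
python3 -m inch '[0,0,0.01,0,0,0,120, 0,0,0.03,0,0,0,120, 0,0,0.04,0,0,0,120, 0,0,0.04,0,0,0,120, 0,0,0.04,0,0,0,120, 0,0,0.04,0,0,0,120, 0,0,0,0,0,0,120]'
python3 - <<'E'
from h import *
p,d,s=snap('top','t2');P=cloud('top',d)
p,d,s=snap('wrist','w3');P=cloud('wrist',d,s);print(s['tool_pos'],s['tcp_rot'])
np.save('pics/w3p.npy',np.r_[s['tool_pos'],s['tcp_rot']])
E
```

```text
time: 6.7
tool_pos: [588.1, -11.3, 15.6]
tcp_rot: [-180.0, -0.0, 154.7]
ft_force: [-0.1, 0.2, 0.4]
finger_gap: 45.4
time: 7.4
tool_pos: [591.9, -11.6, 224.7]
tcp_rot: [179.8, 0.7, 154.7]
ft_force: [1.0, -0.1, 0.8]
finger_gap: 45.6
[590.61748419 -11.50967062 221.18255481] [179.84023127   0.45883208 154.65857159]
```

View pics/w3.png

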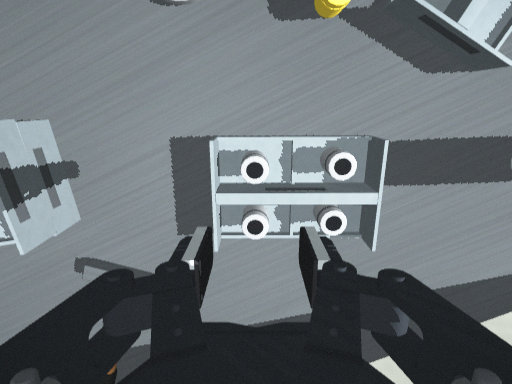

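All four bosses stand in the fuller tray, with the moved one at (255,168). Next I go above tray_a's rib.

```bash
python3 -m inch '[-0.0098,0.0312,0,0,0,-2.9,0, -0.0098,0.0312,0,0,0,-2.9,0, -0.0098,0.0312,0,0,0,-2.9,0, -0.0098,0.0312,0,0,0,-2.9,0, -0.0098,0.0312,0,0,0,-2.9,0, -0.0098,0.0312,0,0,0,-2.9,0, -0.0098,0.0312,0,0,0,-2.9,0, -0.0098,0.0312,0,0,0,-2.9,0, -0.0098,0.0312,0,0,0,-2.9,0, -0.0098,0.0312,0,0,0,-2.9,0]' 100
python3 -m inch '[0,0,0,0,0,0,0,0,0,0,0,0,0,0,0,0,0,0,0,0,0]'
python3 - <<'E'
from h import *
p,d,s=snap('wrist','w4');print(s['tool_pos'],s['tcp_rot'])
P=cloud('wrist',d,s)
np.save('pics/w4p.npy',np.r_[s['tool_pos'],s['tcp_rot']])
# kept-tray boss check from w3
q=np.load('pics/w3p.npy');D=np.load('pics/w3.npy');Q=cloud('wrist',D,dict(tool_pos=q[:3],tcp_rot=q[3:]))
f=np.array([588.1,-10.8]);X=np.array([-.905,.425]);Y=-np.array([.425,.905])
for u,v in((255,168),(342,165),(256,224),(333,221)):
    w=Q[v-20:v+20,u-18:u+18].reshape(-1,3);w=w[(w[:,2]>45)&(w[:,2]<53)];w=w[np.linalg.norm(w[:,:2]-np.median(w[:,:2],axis=0),axis=1)<24]
    c=(w[:,:2].max(0)+w[:,:2].min(0))/2;print('boss',c.round(1),((c-f)@X).round(1),((c-f)@Y).round(1),w[:,2].mean().round(1))
E
```

```text
time: 8.5
tool_pos: [488.6, 301.5, 213.9]
tcp_rot: [-179.8, -0.0, 125.5]
ft_force: [0.6, -0.5, 0.4]
finger_gap: 85.3
time: 8.8
tool_pos: [490.0, 299.8, 214.8]
tcp_rot: [-179.9, 0.0, 125.7]
ft_force: [-0.1, -0.8, -0.5]
finger_gap: 85.0
[489.95194494 299.7619043  214.76420004] [-1.79892488e+02  6.87656250e-03  1.25668747e+02]
boss [588.8 -12.7] -1.4 1.4 49.2
boss [626.2  75.5] 2.2 -94.3 49.1
boss [649.5 -41.1] -68.5 1.3 49.1
boss [678.2  44.8] -57.9 -88.6 49.1
```

View pics/w4.png

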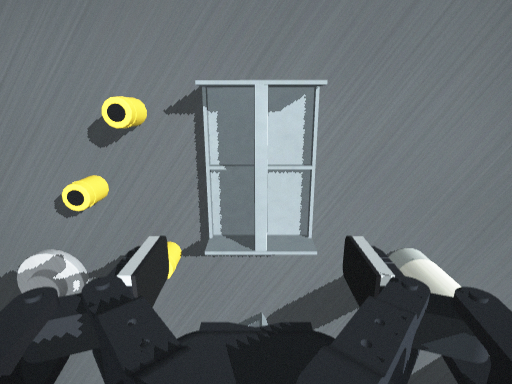

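The emptied tray is centred at about (261,167) in the wrist view. Its rib runs straight down the picture, squared with the fingers, and the decoys are clear of them.

```bash
python3 - <<'E'
from h import *
q=np.load('pics/w4p.npy');s=dict(tool_pos=q[:3],tcp_rot=q[3:])
d=np.load('pics/w4.npy');P=cloud('wrist',d,s)
z=np.zeros(d.shape,bool);z[72:262,188:336]=1
m=z&(P[...,2]>44)&(P[...,2]<55)&(d>0);print(rect(P,m),m.sum())
w=P[100:230,250:275].reshape(-1,3);w=w[(w[:,2]>46)&(w[:,2]<54)];c=w[:,:2].mean(0);print('rib',c,np.degrees(np.arctan2(*np.linalg.svd(w[:,:2]-c,full_matrices=False)[2][0][::-1])))
E
```

```text
((493.77813720703125, 301.27655029296875), (130.02720642089844, 189.38436889648438), 35.8146858215332) 3326
rib [487.29601282 310.33146645] -53.95598324739521
```

```bash
python3 -m inch '[0.0036,0.0013,-0.04,0,0,0,0, 0,0,-0.04,0,0,0,0, 0,0,-0.04,0,0,0,0, 0,0,-0.033,0,0,0,0, 0,0,-0.02,0,0,0,0, 0,0,-0.02,0,0,0,0, 0,0,0,0,0,0,0, 0,0,0,0,0,0,0]'
python3 -m inch '[0,0,0,0,0,0,255,0,0,0,0,0,0,255,0,0,0,0,0,0,255,0,0,0,0,0,0,255,0,0,0,0,0,0,255,0,0,0,0,0,0,255,0,0,0,0,0,0,255,0,0,0,0,0,0,255]' 100
```

```text
time: 9.65
tool_pos: [493.9, 301.1, 22.9]
tcp_rot: [-179.9, -0.0, 125.6]
ft_force: [-0.2, 0.0, 0.2]
finger_gap: 85.6
time: 10.45
tool_pos: [494.2, 302.3, 23.5]
tcp_rot: [179.9, 0.0, 125.7]
ft_force: [-1.8, -1.2, 5.9]
finger_gap: 12.2
```

```bash
python3 -m inch '[0,0,0.005,0,0,0,255, 0,0,0.01,0,0,0,255, 0,0,0.02,0,0,0,255, 0,0,0.03,0,0,0,255, 0,0,0.03,0,0,0,255, 0,0,0.03,0,0,0,255, 0,0,0.03,0,0,0,255, 0,0,0.02,0,0,0,255, 0,0,0,0,0,0,255]' 100
python3 - <<'E'
from h import *
for f,n in(('t1','top'),('t2','top'),('s1','scene')):
    d=np.load(f'pics/{f}.npy');P=cloud(n,d)
    m=(d>0)&(P[...,0]>350)&(P[...,0]<590)&(P[...,1]<-190)&(P[...,1]>-460)&(P[...,2]>94)&(P[...,2]<106)
    print(f,rect(P,m),m.sum())
E
```

```text
time: 11.35
tool_pos: [495.6, 302.9, 202.2]
tcp_rot: [179.6, 0.1, 125.7]
ft_force: [1.1, 0.1, -2.6]
finger_gap: 12.1
t1 ((468.8152770996094, -323.3892517089844), (192.24794006347656, 129.7923126220703), 73.51243591308594) 870
t2 ((469.0029296875, -322.90057373046875), (192.4369659423828, 129.79930114746094), 73.47116088867188) 880
s1 ((470.9937744140625, -322.57550048828125), (191.59918212890625, 129.41029357910156), 73.27722930908203) 951
```

```bash
python3 -m inch '[-0.0013,-0.02,0,0,0,-2.6,255, -0.0013,-0.032,0,0,0,-2.6,255, -0.0013,-0.032,0,0,0,-2.6,255, -0.0013,-0.032,0,0,0,-2.6,255, -0.0013,-0.032,0,0,0,-2.6,255, -0.0013,-0.032,0,0,0,-2.6,255, -0.0013,-0.032,0,0,0,-2.6,255, -0.0013,-0.032,0,0,0,-2.6,255, -0.0013,-0.032,0,0,0,-2.6,255, -0.0013,-0.032,0,0,0,-2.6,255]'
python3 -m inch '[-0.0013,-0.032,0,0,0,-2.6,255, -0.0013,-0.032,0,0,0,-2.6,255, -0.0013,-0.032,0,0,0,-2.6,255, -0.0013,-0.032,0,0,0,-2.6,255, -0.0013,-0.032,0,0,0,-2.6,255, -0.0013,-0.032,0,0,0,-2.6,255, -0.0013,-0.032,0,0,0,-2.6,255, -0.0013,-0.032,0,0,0,-2.6,255, -0.0013,-0.032,0,0,0,-2.6,255, -0.0013,-0.029,0,0,0,-3,255]'
python3 -m inch '[0,0,0,0,0,0,255,0,0,0,0,0,0,255,0,0,0,0,0,0,255]'
python3 - <<'E'
from h import *
p,d,s=snap('top','t3');P=cloud('top',d);print(s['tool_pos'],s['tcp_rot'])
p,d,s=snap('scene','s3')
E
```

```text
time: 12.35
tool_pos: [479.6, -7.1, 196.1]
tcp_rot: [-179.9, -0.0, 99.5]
ft_force: [1.2, 0.2, -2.5]
finger_gap: 12.2
time: 13.35
tool_pos: [466.7, -323.9, 195.8]
tcp_rot: [-179.9, -0.1, 73.1]
ft_force: [0.3, -0.5, -3.4]
finger_gap: 12.2
time: 13.65
tool_pos: [467.4, -321.9, 196.6]
tcp_rot: [-179.9, -0.1, 73.3]
ft_force: [0.2, 0.9, -2.5]
finger_gap: 12.1
[ 467.38471644 -321.9036445   196.59361426] [-1.79895529e+02 -6.43599374e-02  7.33054937e+01]
```

View pics/s3.png

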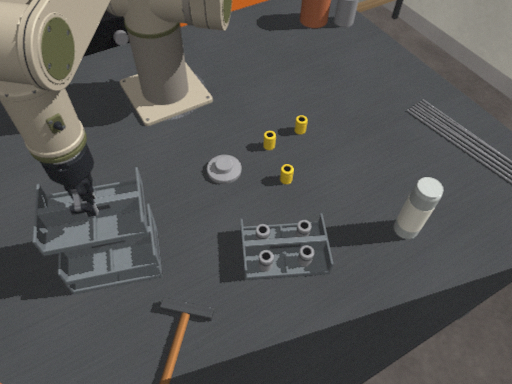

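The held tray (95,215) hangs level above the stack (110,255), with its ribs lying parallel. The four bosses stand in the fuller tray (285,245).

```bash
python3 - <<'E'
from h import *
for f,n in(('s3','scene'),('t3','top')):
    d=np.load(f'pics/{f}.npy');P=cloud(n,d);X=P[...,0];Y=P[...,1];Z=P[...,2]
    b=(d>0)&(X>350)&(X<590)&(Y<-190)&(Y>-460)
    for a,c in((94,106),(215,228)):
        m=b&(Z>a)&(Z<c);print(f,a,rect(P,m) if m.sum()>4 else 0,m.sum(),np.median(Z[m]) if m.any() else 0)
E
```

```text
s3 94 ((471.4098815917969, -322.3893737792969), (189.9247283935547, 129.8743438720703), 73.47965240478516) 209 100.55711949733495
s3 215 ((467.6603088378906, -322.4354248046875), (191.52105712890625, 131.86834716796875), 73.26533508300781) 1139 223.67713889549066
t3 94 ((468.9560852050781, -322.2801818847656), (189.65142822265625, 129.49081420898438), 73.47647094726562) 203 99.19384599207774
t3 215 ((478.3974914550781, -281.923828125), (106.91444396972656, 130.56532287597656), 73.01578521728516) 698 222.35285001582582
```

```bash
python3 -m inch '[0.0025,-0.0005,-0.02,0,0,0,255, 0,0,-0.025,0,0,0,255, 0,0,-0.015,0,0,0,255, 0,0,-0.006,0,0,0,255, 0,0,-0.003,0,0,0,255, 0,0,0,0,0,0,255, 0,0,0,0,0,0,255]'
python3 -m inch '[0,0,-0.001,0,0,0,255, 0,0,0,0,0,0,255]'
python3 -m inch '[0,0,-0.001,0,0,0,255, 0,0,0,0,0,0,255]'
```

```text
time: 14.45
tool_pos: [470.9, -323.9, 130.0]
tcp_rot: [179.9, 0.0, 73.3]
ft_force: [-0.4, -0.5, -3.1]
finger_gap: 12.3
time: 14.65
tool_pos: [470.6, -323.8, 128.4]
tcp_rot: [179.9, 0.0, 73.3]
ft_force: [0.0, -0.1, -2.4]
finger_gap: 12.7
time: 14.85
tool_pos: [470.2, -323.5, 126.8]
tcp_rot: [-180.0, -0.0, 73.3]
ft_force: [0.8, 1.0, -3.3]
finger_gap: 12.2
```

```bash
python3 -m inch '[0,0,-0.001,0,0,0,255, 0,0,-0.001,0,0,0,255, 0,0,0,0,0,0,255]'
python3 -m inch '[0,0,-0.001,0,0,0,255, 0,0,0,0,0,0,255]'
```

```text
time: 15.15
tool_pos: [470.2, -323.4, 124.5]
tcp_rot: [-180.0, -0.0, 73.3]
ft_force: [0.6, 0.1, -3.1]
finger_gap: 12.1
time: 15.35
tool_pos: [470.2, -323.4, 123.6]
tcp_rot: [-180.0, -0.0, 73.3]
ft_force: [-0.3, 0.3, -3.5]
finger_gap: 12.4
```

```bash
python3 -m inch '[0,0,-0.001,0,0,0,255, 0,0,0,0,0,0,255]'
python3 -m inch '[0,0,-0.0005,0,0,0,255, 0,0,0,0,0,0,255]'
```

```text
time: 15.55
tool_pos: [470.4, -323.5, 123.4]
tcp_rot: [180.0, 0.0, 73.3]
ft_force: [-2.0, 2.3, 4.4]
finger_gap: 12.4
time: 15.75
tool_pos: [470.5, -323.6, 123.5]
tcp_rot: [180.0, 0.0, 73.3]
ft_force: [-3.5, 2.7, 7.2]
finger_gap: 12.5
```

```bash
python3 -m inch '[0,0,0,0,0,0,100,0,0,0,0,0,0,100,0,0,0,0,0,0,60,0,0,0,0,0,0,60,0,0,0,0,0,0,60]'
python3 -m inch '[0,0,0.01,0,0,0,60, 0,0,0.03,0,0,0,60, 0,0,0.04,0,0,0,60, 0,0,0.04,0,0,0,60, -0.01,0.03,0.03,0,0,0,60, -0.01,0.035,0.01,0,0,0,60, -0.01,0.035,0,0,0,0,60, -0.01,0.035,0,0,0,0,60, -0.01,0.035,0,0,0,0,60, 0,0.02,0,0,0,0,60]'
python3 -m inch '[0,0.03,0,0,0,0,60, 0,0.03,0,0,0,0,60,0,0,0,0,0,0,60,0,0,0,0,0,0,60,0,0,0,0,0,0,60]'
python3 - <<'E'
from h import *
for f,n in(('s4','scene'),('t4','top')):
    p,d,s=snap(n,f);P=cloud(n,d);X=P[...,0];Y=P[...,1];Z=P[...,2]
    b=(d>0)&(X>350)&(X<590)&(Y<-190)&(Y>-460)
    m=b&(Z>143)&(Z<158);print(f,rect(P,m),m.sum(),np.percentile(Z[m],[10,50,90]))
    q=P[m]; A=np.c_[q[:,:2]-q[:,:2].mean(0),np.ones(len(q))];print('tilt',np.degrees(np.linalg.lstsq(A,q[:,2],rcond=None)[0][:2]))
    m=b&(Z>94)&(Z<106);print('below',rect(P,m),m.sum())
E
```

```text
time: 16.25
tool_pos: [470.3, -323.5, 122.2]
tcp_rot: [-180.0, 0.0, 73.3]
ft_force: [-0.2, 0.2, 0.8]
finger_gap: 65.5
time: 17.25
tool_pos: [419.5, -131.5, 283.5]
tcp_rot: [179.9, -0.0, 73.3]
ft_force: [0.2, 0.2, 0.2]
finger_gap: 65.1
time: 17.75
tool_pos: [420.4, -74.2, 282.7]
tcp_rot: [180.0, 0.0, 73.2]
ft_force: [0.1, 0.9, -0.5]
finger_gap: 65.1
s4 ((470.77081298828125, -323.9046325683594), (191.2692108154297, 130.9626922607422), 73.06517791748047) 1083 [145.72315661 150.46496709 152.43750445]
tilt [-0.39455096  0.26332568]
below ((472.3138732910156, -323.42510986328125), (191.52757263183594, 129.41021728515625), 73.41011047363281) 2127
t4 ((496.1631164550781, -332.7739562988281), (192.71885681152344, 72.73596954345703), 73.37063598632812) 824 [146.9431915  149.36193918 151.01820995]
tilt [-1.00639703  0.32810737]
below ((500.4801025390625, -331.6183166503906), (189.59689331054688, 66.58441162109375), 73.72702026367188) 1609
```

View pics/s4.png

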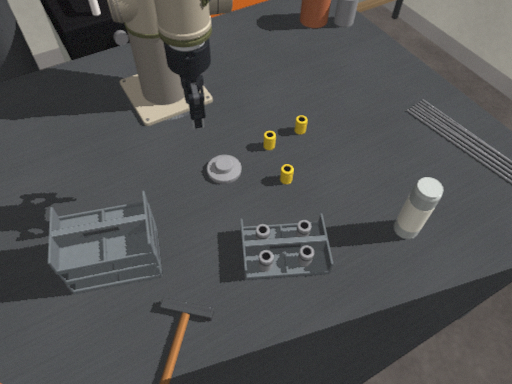

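The picture shows three trays stacked flush at (108,245), four bosses upright in the tray at (285,248), and the arm clear of everything. I'm handing in.

```bash
python3 -c "
from bench import r
print(r.hand_in(), r.sense()['time'])"
```

```text
the job is handed in; nothing more can be done
the job is handed in; nothing more can be done
```

I moved the single boss into the empty pocket of the fuller tray, set the emptied tray on the stack, and handed the job in at about 18 s of the 64 s. The hand-in reports no verdict.

- **Boss:** the wrist camera put it about (-1.4, +1.4) mm from the pocket centre, with its top at 49 mm, so it was standing on the floor. The three kept bosses measured inside their pocket limits. One of them (kept2) read about 10 mm off its nominal pocket centre, with a 16 mm limit. That reading may be skewed because the view of it was oblique. The last scene picture shows all four upright.
- **Stacked tray:** the scene camera puts it at (470.8, -323.9), about 2 mm and under 0.5° from the tray below. Its rim is at about 150 mm, and it is level and released. The last top-camera fit of the stack was off-centre, with only about half the tray's width visible, probably because the arm blocked the view. I did not rely on it.
- **Forces:** the highest wrist force I read was about 10 N, at set-down. The gripper was well clear of everything at hand-in.

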